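# Find the weak spring clip by pulling its card

## Robot

A 6-joint arm with a two-finger parallel gripper is mounted at the origin on a cart in front of the work surface, level with it; the furniture and walls round the work are solid. World frame = base frame: x ahead of the robot, y to its left, z up, the work surface at z = 0. Lengths are in m, angles in rad, forces in N, time in s.
With the tool pointing down it reaches from about 0.3 to 0.875 m from the base axis. Payload 6.4 kg.
Tool frame: the origin (TCP) lies at the centre of the arm's flange, where the gripper is bolted on; the fingertips stand 173 mm ahead of it and the grasp point (between the pads) lies 155 mm ahead of it (ctrl.pinch_z is the distance from the TCP to the grasp point, in m); z points along the fingers, y is the direction in which the jaws open and shut (so a half turn about z gives the same grasp; the last joint's range is limited). The gripper opens to 85 mm and grips with 20 to 120 N. Pads are 22 mm wide; open, the fingers measure 114 mm over their backs; the gripper's body (76 mm by 85 mm) begins 54 mm behind the grasp point. The pads swing forward as they close: fully open they stand 13 mm farther back than shut.
Start: joints at [0.946, 0.181, 1.607, -0, 1.354, -0.206], TCP at [0.234, 0.525, 0.405] pointing down, gripper open.
Joint ranges: [-2.99, 2.99], [-0.89, 2.07], [0.3, 2.58], [-1.14, 4.28], [0, 2.63], [-3.12, 3.12]. Speed limits (rad/s): [2.57, 2.57, 3.01, 3.14, 3.14, 3.14].

## Interface

Orientations are given as a unit quaternion [w, x, y, z].
In Python, from bench import ctrl gives the robot as it stands.
- The arm moves only by the tool drive_tool, never from a script. Its argument "commands" is a list that holds one entry, the list of rows, each a list of 7 numbers: the shift along the tool's x, y, z in units of 50 mm (1.0 is 50 mm), then the turn, a rotation vector about the tool's x, y, z in units of 8 degrees (1.0 is 8 degrees), then the closure in counts, from 0 (fully open) to 255 (shut). A call has 1 to 10 rows; each row shifts and turns the commanded pose from where the row before left it, along the tool's axes as they then stand; what a row does not reach is not made up. A row lasts 1/10 s, in which the tool goes at most 50 mm and 8.59 degrees, less where a joint would pass 70% of its speed; a pose out of reach is approached as far as the arm can. A call is refused whole if a number of a shift passes 1 or a number of a turn 1, either way. A call with a gripper value outside its range is refused whole. The fingers move at their own pace and stop on an object; the grip force is fixed at half the most. Time passes only in rows, so rows that do not move let the fingers close. It gives the time, the measured TCP pose, the force and the opening at its end, in the units of the state.
- ctrl.get_obs(): the state, without advancing time (a new reading comes with each control period).
- ctrl.camera(name): name is "side" or "top"; returns a dict with "pixels" (384x512x3 uint8, red, green, blue), "depth" (384x512 float32, m along the optical axis (not along the pixel's ray), 0 where there is no reading), "intrinsics" (3x3 intrinsics, pixels), "R" (3x3) and "t" (3): a world point X has camera coordinates R X + t. Camera axes: x right, y down, z forward; pixel columns grow to the right and rows downward; lengths in m; the calibration is good to about 2 mm. A picture is of the moment at which its call begins.
- ctrl.hand_in(): hands the job in, once; it reports no verdict.
The state is a dict: "time_s": time; "q": joint angles; "dq": joint speeds; "joint_efforts": joint torques, N m; "eef_pos": TCP position; "eef_rot": TCP orientation; "wrist_force": force on the tool from outside, world axes, zero at the start; "torque": the same for the moment, N m; "opening": opening from 0.0 (shut) to 1.0 (fully open).
Only numpy, scipy, OpenCV 4.12 (cv2) and the standard library are available. Lean on these libraries where they do the work, as an engineer would, in place of code of your own. Each camera call takes 0.05 s, during which the arm holds its last target. There are 200 camera calls.

## Task

One of the three spring clips on the rail has lost its grip. Tug the cards straight up one by one, feeling the pull and never using more than about 7 N, until you find the card that slides; draw that card right out of its clip and leave it well inside the white tray, standing or fallen over. The other two cards must stay fully home in their clips.

Things in the scene. Friction and masses are not known exactly. Their poses are not given: they have to be found in the camera images.
- card_1_tab (a point): centre of the grip tab (12 mm thick, 26 mm wide, 26 mm tall) at the top of one of three like white cards that stand upright in the clips: 102 mm above the table when the card is fully home, 38 mm above the clip's top, 72 mm above the card's foot, 13 mm below its top. x through the thickness (clip jaws and fingers close along it), y along the width, z up: the way the card is drawn, free after 34 mm
- card_2_tab (a point): centre of the grip tab (12 mm thick, 26 mm wide, 26 mm tall) at the top of one of three like white cards that stand upright in the clips: 102 mm above the table when the card is fully home, 38 mm above the clip's top, 72 mm above the card's foot, 13 mm below its top. x through the thickness (clip jaws and fingers close along it), y along the width, z up: the way the card is drawn, free after 34 mm
- card_3_tab (a point): centre of the grip tab (12 mm thick, 26 mm wide, 26 mm tall) at the top of one of three like white cards that stand upright in the clips: 102 mm above the table when the card is fully home, 38 mm above the clip's top, 72 mm above the card's foot, 13 mm below its top. x through the thickness (clip jaws and fingers close along it), y along the width, z up: the way the card is drawn, free after 34 mm
- card_1: the whole card, 30 g: blade 4 mm thick, 26 mm wide, 80 mm tall, with the tab at its top; origin at the middle of its foot, same axes. Which card is in the weak clip changes. A weak clip lets it slide at 3 to 6 N and drags on at that force; a sound clip holds by stiff friction to well over 12 N. More than 10 N of pull on a card is too hard: stop at about 7 N; one that has not slid by then is soundly held
- card_2: the whole card, 30 g: blade 4 mm thick, 26 mm wide, 80 mm tall, with the tab at its top; origin at the middle of its foot, same axes. Which card is in the weak clip changes. A weak clip lets it slide at 3 to 6 N and drags on at that force; a sound clip holds by stiff friction to well over 12 N. More than 10 N of pull on a card is too hard: stop at about 7 N; one that has not slid by then is soundly held
- card_3: the whole card, 30 g: blade 4 mm thick, 26 mm wide, 80 mm tall, with the tab at its top; origin at the middle of its foot, same axes. Which card is in the weak clip changes. A weak clip lets it slide at 3 to 6 N and drags on at that force; a sound clip holds by stiff friction to well over 12 N. More than 10 N of pull on a card is too hard: stop at about 7 N; one that has not slid by then is soundly held
- rail: fixed aluminium rail 90 x 250 x 12 mm that carries the three clips in a row along its y, about 80 mm apart. The clips look alike: a dark steel housing 76 mm (x) x 34 mm (y), top 64 mm above the table, with two black jaws on springs that float a few mm along x, so a grasp slightly off centre does no harm. Origin: centre of the underside; x across the row, y along it, z up
- clip_a_head (a joint): rise (m) of the head of one of the three like clips, which any place on the rail may have, on its stiff rubber mounts: 0 at rest, stays 0 until about 1.4 N of pull has lifted its weight, then 1 mm for each 5 N. 7 N of pull gives 1.1 mm; over 1.7 mm (10 N) is too hard. The reading is too coarse to pull by: feel the force
- clip_b_head (a joint): rise (m) of the head of one of the three like clips, which any place on the rail may have, on its stiff rubber mounts: 0 at rest, stays 0 until about 1.4 N of pull has lifted its weight, then 1 mm for each 5 N. 7 N of pull gives 1.1 mm; over 1.7 mm (10 N) is too hard. The reading is too coarse to pull by: feel the force
- clip_c_head (a joint): rise (m) of the head of one of the three like clips, which any place on the rail may have, on its stiff rubber mounts: 0 at rest, stays 0 until about 1.4 N of pull has lifted its weight, then 1 mm for each 5 N. 7 N of pull gives 1.1 mm; over 1.7 mm (10 N) is too hard. The reading is too coarse to pull by: feel the force
- tray: shallow open white tray, fixed, outer size 150 mm (x) x 130 mm (y), walls 22 mm high and 4 mm thick, floor 4 mm thick; to the right of the rail. Origin: centre of the underside, z up
There are look-alikes about, which are no part of the job. Leave any brown look-alike of the card_1 alone.

How it is judged:
By the outcome, as a careful person would: the job done as asked, in the order asked, and still so for the second after the job is handed in, with the robot touching nothing.
It also fails if it takes over 54 s, if anything falls off the work surface, if the arm or the gripper's body presses on something with over 40 N, if the wrist force passes 120 N, or if a joint passes its speed limit or range.

## Working session

There is one attempt and no reset: what is moved stays moved. The work goes in short steps, Python scripts to look and compute and a tool call to move; the robot and the scene stay as the last step left them, time stands still between calls to the robot, and variables do not carry over. Pictures are saved under pics/ and viewed, about 8 in all and at most 12, crops included, and the job is handed in when it is done.

Besides the shell and the picture viewer there is one more tool, called after "Emit:" as a command line: name --argument value ..., lists and objects as JSON in quotes. drive_tool: Moves the arm, as the interface text tells. Its arguments: {"type":"object","properties":{"commands":{"type":"array","items":{"type":"array","items":{"type":"array","items":{"type":"number"}}}}},"required":["commands"]}

```bash
ls; mkdir -p pics
cat > h.py <<'E'
from bench import ctrl
import numpy as np, cv2
def snap(n,f):
    c=ctrl.camera(n); cv2.imwrite(f'pics/{f}.png',c['pixels'][:,:,::-1]); np.savez(f'pics/{f}.npz',**c); return c
def world(c):
    K,R,t,d=c['intrinsics'],c['R'],c['t'],c['depth']
    v,u=np.mgrid[:d.shape[0],:d.shape[1]]
    P=np.stack([(u-K[0,2])/K[0,0]*d,(v-K[1,2])/K[1,1]*d,d],-1)
    return (P-np.array(t).ravel())@np.array(R)
E
python3 - <<'E'
from h import *
print(ctrl.get_obs())
a=snap('top','t0');b=snap('side','s0')
for c in(a,b): print(c['R'],c['t'],c['intrinsics'])
E
```

```text
pics
{'time_s': 0.0, 'q': array([ 9.45713832e-01,  1.81536982e-01,  1.60801352e+00, -8.03011669e-06,
        1.35381920e+00, -2.06339502e-01]), 'dq': array([-9.56329907e-05,  1.54856869e-04,  1.00469370e-03,  9.07169690e-04,
       -7.39961229e-05,  7.13079973e-04]), 'joint_efforts': array([-2.72752979e-03, -4.44898117e+01, -3.51309335e+01, -5.59261316e-04,
        9.63793223e-03, -1.24305822e-05]), 'eef_pos': array([0.2336527 , 0.52510273, 0.40378351]), 'eef_rot': array([-3.55236558e-04,  2.07844232e-01,  9.78161534e-01, -8.14432980e-04]), 'wrist_force': array([ 0.08592387,  0.66700865, -0.14268309]), 'torque': array([ 0.01788548, -0.00757685, -0.00038908]), 'opening': 0.998285018376755}
[[-6.07233279e-03 -9.99513202e-01  3.06020568e-02]
 [-9.80823888e-01 -8.33737844e-06 -1.94896128e-01]
 [ 1.94801508e-01 -3.11987025e-02 -9.80346374e-01]] [-0.23759431  0.60359267  0.82751368] [[381.82322588   0.         255.44062626]
 [  0.         381.82322588 191.44813661]
 [  0.           0.           1.        ]]
[[-0.99964091  0.0094678  -0.02506814]
 [ 0.02669593  0.43283516 -0.90107771]
 [ 0.00231915 -0.90142336 -0.43293249]] [0.5968342  0.1788998  0.84131291] [[431.14762899   0.         257.91859863]
 [  0.         431.14762899 190.92526346]
 [  0.           0.           1.        ]]
```

View pics/t0.png

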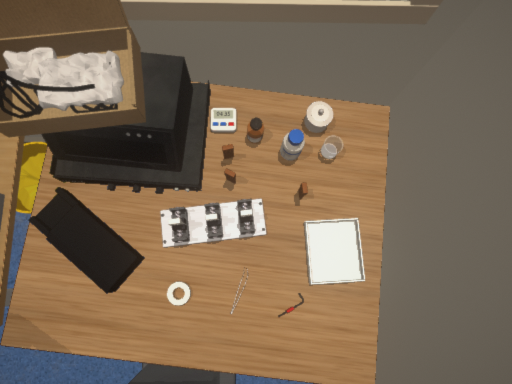

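View pics/s0.png

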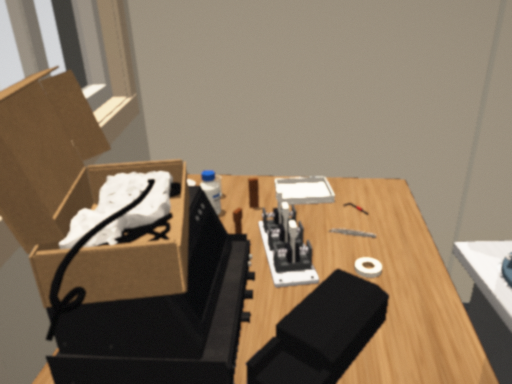

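The top view shows the three white cards in the clips, near (175,221), (211,215) and (246,212). Brown look-alikes are at (228,151), (230,175) and (303,190); the tray is at (334,251). I choose the white ones on the rail. Next I'll measure the tabs and take one close crop.

Run:
```python
from h import *
c=dict(np.load('pics/t0.npz')); W=world(c); px=c['pixels'].astype(int)
K,R,t=c['intrinsics'],c['R'],c['t'].ravel()
def ray(u,v,z):
    d=R.T@np.array([(u-K[0,2])/K[0,0],(v-K[1,2])/K[1,1],1]); o=-R.T@t
    return o+d*(z-o[2])/d[2]
m=((W[...,2]>.098)&(W[...,2]<.13)).astype(np.uint8); m[:195]=0;m[245:]=0;m[:,:155]=0;m[:,270:]=0
n,l,s,ce=cv2.connectedComponentsWithStats(m)
for i in range(1,n):
    if s[i,4]>8: q=l==i; print(s[i],W[q].mean(0).round(4),np.ptp(W[q],axis=0).round(3),px[q].mean(0), 'ray',ray(*ce[i],.115).round(4), cv2.minAreaRect(np.argwhere(q)[:,::-1].astype(np.float32)))
# rail
m=((W[...,2]>.006)&(W[...,2]<.02)&(px.min(2)>140)).astype(np.uint8)
for nm,(a,b,x,y),hz in(('rail',(195,250,155,270),.012),('tray',(210,295,298,370),.022)):
    k=((px.min(2)>150)).astype(np.uint8); kk=np.zeros_like(k);kk[a:b,x:y]=k[a:b,x:y]
    p=np.argwhere(kk)[:,::-1]; w=np.array([ray(u,v,hz)[:2] for u,v in p]); r=cv2.minAreaRect(w.astype(np.float32)); print(nm,r, W[a:b,x:y,2][kk[a:b,x:y]>0].mean())
cv2.imwrite('pics/c0.png',cv2.resize(c['pixels'][190:255,150:280,::-1],None,fx=6,fy=6,interpolation=cv2.INTER_CUBIC))
```

```text
[240 209  13   8  77] [ 0.5461 -0.2167  0.1135] [0.014 0.026 0.021] [206.31168831 204.01298701 195.49350649] ray [ 0.5459 -0.2167  0.115 ] ((245.9615478515625, 212.69232177734375), (6.573840618133545, 11.907333374023438), 82.87498474121094)
[205 214  13   7  79] [ 0.537  -0.1413  0.1136] [0.012 0.025 0.021] [210.36708861 208.06329114 198.65822785] ray [ 0.5368 -0.1414  0.115 ] ((211.0, 217.0), (6.0, 12.0), 90.0)
[168 218  13   7  81] [ 0.5276 -0.0626  0.1139] [0.013 0.025 0.018] [208.88888889 205.87654321 195.03703704] ray [ 0.5274 -0.0628  0.115 ] ((174.0, 221.0), (6.0, 12.0), 90.0)
rail ((0.5375707149505615, -0.13731501996517181), (0.08873450756072998, 0.24827802181243896), 6.893683433532715) 0.027912632976954843
tray ((0.4683249592781067, -0.42851173877716064), (0.14939604699611664, 0.1294185221195221), 3.1962172985076904) 0.009637881436244614
```

View pics/c0.png

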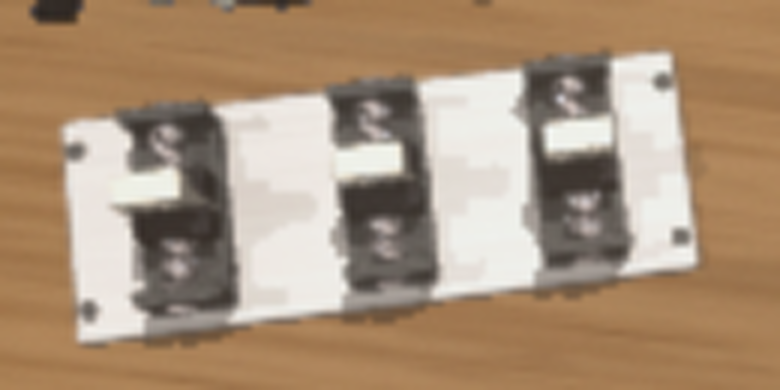

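The crop shows three white tabs, one in each clip, with consistent heights (~0.114 m) and a row yaw of about 6.9°. Next I'll check the heights along the transit path and compute the moves.

```bash
cat >> h.py <<'E'
from scipy.spatial.transform import Rotation as Ro
def to(x,y,z,yaw):
    "tool-frame shift (units) and turn about tool z (units), tool y at yaw deg, pointing down"
    o=ctrl.get_obs(); q=o['eef_rot']; R=Ro.from_quat([q[1],q[2],q[3],q[0]])
    ya=np.radians(yaw); Y=np.array([np.cos(ya),np.sin(ya),0]);Z=np.array([0,0,-1.]);T=Ro.from_matrix(np.stack([np.cross(Y,Z),Y,Z],1))
    d=np.array([x,y,z])-o['eef_pos']
    print('t',o['time_s'],'pos',o['eef_pos'].round(4),'F',o['wrist_force'].round(2),'open',round(float(o['opening']),3))
    print('shift now',(R.inv().apply(d)/.05).round(3),'shift in goal frame',(T.inv().apply(d)/.05).round(3),'turn',(np.degrees((R.inv()*T).as_rotvec())/8).round(3))
E
python3 - <<'E'
from h import *
c=dict(np.load('pics/t0.npz')); W=world(c).reshape(-1,3); W=W[c['depth'].ravel()>0]
a=np.array([.2337,.525]);b=np.array([.535,-.141]);L=np.linalg.norm(b-a);u=(b-a)/L
s=(W[:,:2]-a)@u; e=abs((W[:,:2]-a)@[-u[1],u[0]])
for k in np.arange(0,.75,.05):
    q=(s>=k)&(s<k+.05)&(e<.13); print(k.round(2),(a+u*k).round(2),W[q,2].max().round(3) if q.any() else None)
to(.537,-.1413,.405,6.85)
E
```

```text
0.0 [0.23 0.52] None
0.05 [0.25 0.48] None
0.1 [0.27 0.43] None
0.15 [0.3  0.39] 0.004
0.2 [0.32 0.34] 0.014
0.25 [0.34 0.3 ] 0.006
0.3 [0.36 0.25] 0.006
0.35 [0.38 0.21] 0.072
0.4 [0.4  0.16] 0.075
0.45 [0.42 0.12] 0.076
0.5 [0.44 0.07] 0.075
0.55 [0.46 0.02] 0.017
0.6 [ 0.48 -0.02] 0.119
0.65 [ 0.5  -0.07] 0.12
0.7 [ 0.52 -0.11] 0.12
t 0.1 pos [0.2337 0.5251 0.4039] F [-0.08  0.17  0.19] open 1.005
shift now [-10.962  -9.71   -0.011] shift in goal frame [-13.957   4.433  -0.022] turn [-1.100e-02  3.000e-03  7.394e+00]
```

Emit:
drive_tool --commands '[[[-0.5,-0.42,0,0,0,0,0],[-0.5,-0.42,0,0,0,0,0],[-0.5,-0.42,0,0,0,0,0],[-0.5,-0.42,0,0,0,0,0],[-0.5,-0.42,0,0,0,0,0],[-0.5,-0.42,0,0,0,0,0],[-0.5,-0.42,0,0,0,0,0],[-0.5,-0.42,0,0,0,0,0],[-0.5,-0.42,0,0,0,0,0],[-0.5,-0.42,0,0,0,0,0]]]'

```text
time_s: 1.1
eef_pos: [0.377, 0.2305, 0.4045]
eef_rot: [-0.0, 0.208, 0.978, -0.0]
wrist_force: [0.9, 0.2, -0.4]
opening: 1.0
```

Emit:
drive_tool --commands '[[[-0.5,-0.42,0,0,0,0,0],[-0.5,-0.42,0,0,0,0,0],[-0.5,-0.42,0,0,0,0,0],[-0.5,-0.42,0,0,0,0,0],[-0.5,-0.42,0,0,0,0,0],[-0.5,-0.42,0,0,0,0,0],[-0.5,-0.42,0,0,0,0,0],[-0.5,-0.42,0,0,0,0,0],[-0.5,-0.42,0,0,0,0,0],[0,0,0,0,0,0,0]]]'

```text
time_s: 2.1
eef_pos: [0.5066, -0.0354, 0.4044]
eef_rot: [0.0, 0.21, 0.978, -0.001]
wrist_force: [-0.4, -0.5, -0.3]
opening: 0.999
```

Emit:
drive_tool --commands '[[[0,0,0,0,0,0.9,0],[0,0,0,0,0,0.9,0],[0,0,0,0,0,0.9,0],[0,0,0,0,0,0.9,0],[0,0,0,0,0,0.9,0],[0,0,0,0,0,0.9,0],[0,0,0,0,0,0.9,0],[0,0,0,0,0,0.9,0],[0,0,0,0,0,0,0]]]'

```text
time_s: 3.0
eef_pos: [0.5051, -0.0317, 0.4044]
eef_rot: [-0.0, 0.654, 0.757, -0.0]
wrist_force: [-1.0, -0.1, -0.2]
opening: 0.999
```

```bash
python3 -c "
from h import *
to(.5276,-.0626,.257,6.85)"
```

```text
t 3.0 pos [ 0.5051 -0.0317  0.4044] F [-0.99 -0.14 -0.18] open 0.999
shift now [-0.678  0.357  2.946] shift in goal frame [-0.667  0.372  2.947] turn [-0.006 -0.004  0.19 ]
```

Emit:
drive_tool --commands '[[[-0.34,0.18,0,0,0,0.19,0],[-0.33,0.18,0,0,0,0,0],[0,0,0.5,0,0,0,0],[0,0,0.5,0,0,0,0],[0,0,0.5,0,0,0,0],[0,0,0,0,0,0,0]]]'

```text
time_s: 3.6
eef_pos: [0.5262, -0.0623, 0.3259]
eef_rot: [-0.004, 0.662, 0.749, -0.001]
wrist_force: [-0.6, -0.0, -0.2]
opening: 0.998
```

Run:
```python
from h import *
to(.5276,-.0626,.257,6.85)
c=snap('top','t1'); b=snap('side','s1')
cv2.imwrite('pics/c1.png',np.hstack([cv2.resize(c['pixels'][160:260,120:270,::-1],(600,400)),cv2.resize(b['pixels'][140:290,210:330,::-1],(200,400))]))
```

```text
t 3.6 pos [ 0.5262 -0.0623  0.3259] F [-0.59 -0.04 -0.17] open 0.998
shift now [-0.014  0.037  1.379] shift in goal frame [-0.009  0.028  1.379] turn [-0.049 -0.025  0.027]
```

View pics/c1.png

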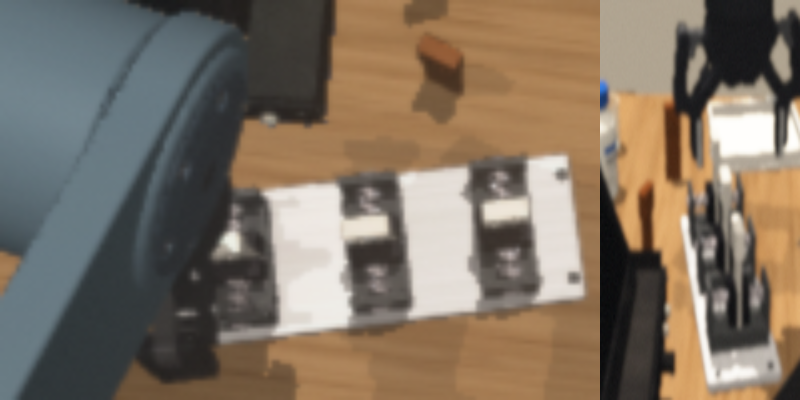

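The fingers straddle the left tab, evenly in the side view (near x 695 and 780 of the crop, tab at 735). I'll descend, then close.

Emit:
drive_tool --commands '[[[0,0.03,0.46,0,0,0,0],[0,0,0.46,0,0,0,0],[0,0,0.46,0,0,0,0],[0,0,0,0,0,0,0],[0,0,0,0,0,0,0]]]'

```text
time_s: 4.2
eef_pos: [0.5299, -0.0631, 0.2622]
eef_rot: [0.001, 0.663, 0.749, 0.0]
wrist_force: [-0.5, -1.2, 0.4]
opening: 0.999
```

Emit:
drive_tool --commands '[[[0,0,0,0,0,0,120],[0,0,0,0,0,0,170],[0,0,0,0,0,0,255],[0,0,0,0,0,0,255],[0,0,0,0,0,0,255],[0,0,0,0,0,0,255],[0,0,0,0,0,0,255]]]'

```text
time_s: 4.9
eef_pos: [0.5291, -0.063, 0.261]
eef_rot: [-0.0, 0.663, 0.748, -0.0]
wrist_force: [-4.1, -0.7, 5.3]
opening: 0.126
```

Emit:
drive_tool --commands '[[[0,0,0,0,0,0,255],[0,0,0,0,0,0,255]]]'

```text
time_s: 5.1
eef_pos: [0.5291, -0.063, 0.261]
eef_rot: [-0.0, 0.663, 0.748, -0.0]
wrist_force: [-3.0, -0.3, 6.1]
opening: 0.124
```

Gripped (opening about 10.5 mm). The closing pads push down with about 6 N, so I'll unload first, then tug in small steps. A pull reads as negative z.

Emit:
drive_tool --commands '[[[0,0,-0.01,0,0,0,255],[0,0,0,0,0,0,255],[0,0,0,0,0,0,255]]]'

```text
time_s: 5.4
eef_pos: [0.5291, -0.063, 0.2611]
eef_rot: [-0.0, 0.663, 0.748, -0.0]
wrist_force: [-4.0, -2.0, 2.3]
opening: 0.129
```

Emit:
drive_tool --commands '[[[0,0,-0.01,0,0,0,255],[0,0,0,0,0,0,255],[0,0,0,0,0,0,255]]]'

```text
time_s: 5.7
eef_pos: [0.5291, -0.063, 0.2612]
eef_rot: [-0.0, 0.663, 0.748, -0.0]
wrist_force: [-2.4, -2.0, -1.8]
opening: 0.131
```

Emit:
drive_tool --commands '[[[0,0,-0.006,0,0,0,255],[0,0,0,0,0,0,255],[0,0,0,0,0,0,255]]]'

```text
time_s: 6.0
eef_pos: [0.5291, -0.0629, 0.2617]
eef_rot: [-0.0, 0.663, 0.748, -0.0]
wrist_force: [-2.8, -0.2, -3.3]
opening: 0.128
```

Emit:
drive_tool --commands '[[[0,0,-0.006,0,0,0,255],[0,0,0,0,0,0,255],[0,0,0,0,0,0,255]]]'

```text
time_s: 6.3
eef_pos: [0.5291, -0.0628, 0.2621]
eef_rot: [-0.0, 0.663, 0.748, -0.0]
wrist_force: [-3.8, -0.7, -3.4]
opening: 0.129
```

Emit:
drive_tool --commands '[[[0,0,-0.006,0,0,0,255],[0,0,0,0,0,0,255],[0,0,0,0,0,0,255]]]'

```text
time_s: 6.6
eef_pos: [0.5292, -0.0629, 0.2625]
eef_rot: [-0.0, 0.663, 0.748, -0.0]
wrist_force: [-4.6, -0.0, -2.7]
opening: 0.133
```

Emit:
drive_tool --commands '[[[0,0,-0.006,0,0,0,255],[0,0,0,0,0,0,255],[0,0,0,0,0,0,255]]]'

```text
time_s: 6.9
eef_pos: [0.5293, -0.063, 0.2629]
eef_rot: [-0.0, 0.663, 0.748, 0.0]
wrist_force: [-4.3, 0.1, -2.5]
opening: 0.128
```

Emit:
drive_tool --commands '[[[0,0,-0.006,0,0,0,255],[0,0,0,0,0,0,255],[0,0,0,0,0,0,255]]]'

```text
time_s: 7.2
eef_pos: [0.5293, -0.063, 0.2632]
eef_rot: [-0.0, 0.663, 0.748, 0.0]
wrist_force: [-3.7, 0.1, -2.6]
opening: 0.133
```

Emit:
drive_tool --commands '[[[0,0,-0.01,0,0,0,255],[0,0,0,0,0,0,255],[0,0,0,0,0,0,255]]]'

```text
time_s: 7.5
eef_pos: [0.5293, -0.063, 0.2637]
eef_rot: [0.0, 0.663, 0.748, -0.0]
wrist_force: [-3.2, -0.9, -2.8]
opening: 0.129
```

The pull has levelled off at about 2.8 N while the hand has risen 2.6 mm, so this card is sliding. I'll continue slowly and verify by camera that the card itself rises.

Emit:
drive_tool --commands '[[[0,0,-0.02,0,0,0,255],[0,0,-0.02,0,0,0,255],[0,0,-0.02,0,0,0,255]]]'

```text
time_s: 7.8
eef_pos: [0.5293, -0.063, 0.2668]
eef_rot: [0.0, 0.663, 0.748, -0.0]
wrist_force: [-3.9, -0.2, -2.6]
opening: 0.129
```

Emit:
drive_tool --commands '[[[0,0,-0.04,0,0,0,255],[0,0,-0.04,0,0,0,255],[0,0,-0.04,0,0,0,255],[0,0,0,0,0,0,255]]]'

```text
time_s: 8.2
eef_pos: [0.5295, -0.063, 0.2731]
eef_rot: [0.0, 0.663, 0.748, 0.0]
wrist_force: [-3.3, -0.4, -1.7]
opening: 0.131
```

Run:
```python
from h import *
b=snap('side','s2'); a=dict(np.load('pics/s1.npz'))
f=lambda c:cv2.resize(c['pixels'][180:280,250:320,::-1],(399,570),interpolation=cv2.INTER_CUBIC)
cv2.imwrite('pics/c2.png',np.hstack([f(a),f(b)]))
```

```text
(no output)
```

View pics/c2.png

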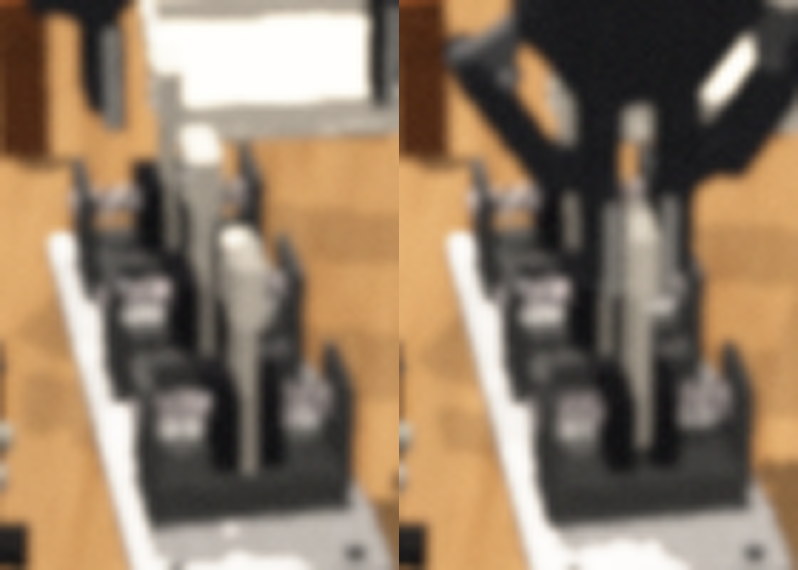

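Card confirmed rising: its foot went from row 475 to 450 and its top from 235 to 205, while the clip stayed still. The left card is the weak one, so I'll draw it out.

Emit:
drive_tool --commands '[[[0,0,-0.06,0,0,0,255],[0,0,-0.06,0,0,0,255],[0,0,-0.06,0,0,0,255],[0,0,-0.06,0,0,0,255],[0,0,-0.06,0,0,0,255],[0,0,-0.06,0,0,0,255],[0,0,-0.06,0,0,0,255],[0,0,-0.06,0,0,0,255],[0,0,-0.06,0,0,0,255],[0,0,-0.06,0,0,0,255]]]'

```text
time_s: 9.25
eef_pos: [0.5299, -0.0631, 0.3037]
eef_rot: [0.001, 0.663, 0.748, 0.001]
wrist_force: [0.6, -0.5, -0.8]
opening: 0.132
```

Emit:
drive_tool --commands '[[[0,0,-0.2,0,0,0,255],[0,0,-0.4,0,0,0,255],[0,0,-0.5,0,0,0,255],[0,0,-0.5,0,0,0,255],[0,0,-0.5,0,0,0,255],[0,0,0,0,0,0,255],[0,0,0,0,0,0,255]]]'

```text
time_s: 9.95
eef_pos: [0.5294, -0.0629, 0.4084]
eef_rot: [0.001, 0.663, 0.748, 0.0]
wrist_force: [-0.1, 1.2, -0.6]
opening: 0.133
```

Run:
```python
from h import *
to(.468,-.4285,.41,6.85)
b=snap('side','s3'); c=snap('top','t3')
cv2.imwrite('pics/c3.png',np.hstack([cv2.resize(b['pixels'][90:290,200:350,::-1],(428,570)),cv2.resize(c['pixels'][160:260,150:215,::-1],(371,570))]))
```

```text
t 9.95 pos [ 0.5294 -0.0629  0.4084] F [-0.1   1.17 -0.6 ] open 0.133
shift now [-7.111 -2.095 -0.03 ] shift in goal frame [-7.113 -2.091 -0.032] turn [0.012 0.005 0.005]
```

View pics/c3.png

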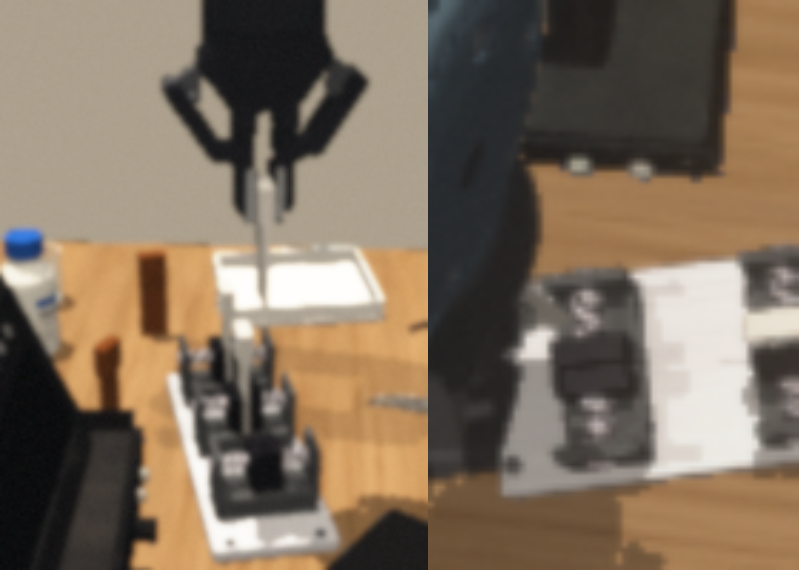

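The card hangs free in the gripper, the left clip is empty, and the other two cards are still in place. I'll carry it to the tray at this height, then tilt it about 12° so that it can only fall inside.

Emit:
drive_tool --commands '[[[-0.2,-0.07,0,0,0,0,255],[-0.4,-0.14,0,0,0,0,255],[-0.4,-0.14,0,0,0,0,255],[-0.4,-0.14,0,0,0,0,255],[-0.4,-0.14,0,0,0,0,255],[-0.4,-0.14,0,0,0,0,255],[-0.4,-0.14,0,0,0,0,255],[-0.4,-0.14,0,0,0,0,255],[-0.4,-0.14,0,0,0,0,255],[-0.4,-0.14,0,0,0,0,255]]]'

```text
time_s: 11.05
eef_pos: [0.4853, -0.2609, 0.4065]
eef_rot: [-0.001, 0.664, 0.748, -0.0]
wrist_force: [0.4, -0.9, -1.1]
opening: 0.127
```

Emit:
drive_tool --commands '[[[-0.4,-0.14,0,0,0,0,255],[-0.4,-0.14,0,0,0,0,255],[-0.4,-0.14,0,0,0,0,255],[-0.4,-0.14,0,0,0,0,255],[-0.4,-0.14,0,0,0,0,255],[-0.4,-0.14,0,0,0,0,255],[-0.4,-0.14,0,0,0,0,255],[-0.4,-0.14,0,0,0,0,255],[-0.2,-0.07,0,0,0,0,255],[0,0,0,0,0,0,255]]]'

```text
time_s: 12.05
eef_pos: [0.4468, -0.4371, 0.4074]
eef_rot: [-0.0, 0.664, 0.748, -0.0]
wrist_force: [1.4, 0.2, -0.1]
opening: 0.134
```

Emit:
drive_tool --commands '[[[0,0,0,-0.5,0,0,255],[0,0,0,-0.5,0,0,255],[0,0,0,-0.5,0,0,255],[0,0,0,0,0,0,255],[0,0,0,0,0,0,255]]]'

```text
time_s: 12.55
eef_pos: [0.4474, -0.4349, 0.4078]
eef_rot: [0.069, 0.66, 0.744, 0.078]
wrist_force: [0.9, -0.3, -0.5]
opening: 0.129
```

Run:
```python
from h import *
to(.45,-.433,.234,6.85)
o=ctrl.get_obs();q=o['eef_rot'];R=Ro.from_quat([q[1],q[2],q[3],q[0]])
print('foot',o['eef_pos']+R.apply([0,0,.231]))
```

```text
t 12.55 pos [ 0.4474 -0.4349  0.4078] F [ 0.87 -0.27 -0.52] open 0.129
shift now [ 0.032 -0.663  3.413] shift in goal frame [0.033 0.055 3.476] turn [ 1.487 -0.002  0.008]
foot [ 0.49472175 -0.42916673  0.18178245]
```

Emit:
drive_tool --commands '[[[0,-0.1,0.47,0,0,0,255],[0,-0.1,0.47,0,0,0,255],[0,-0.1,0.47,0,0,0,255],[0,-0.1,0.47,0,0,0,255],[0,-0.1,0.47,0,0,0,255],[0,-0.1,0.47,0,0,0,255],[0,-0.05,0.22,0,0,0,255],[0,-0.02,0.1,0,0,0,255],[0,0,0,0,0,0,255],[0,0,0,0,0,0,255]]]'

```text
time_s: 13.55
eef_pos: [0.4477, -0.4359, 0.2484]
eef_rot: [0.07, 0.66, 0.744, 0.078]
wrist_force: [0.7, -0.3, 0.1]
opening: 0.127
```

Run:
```python
from h import *
o=ctrl.get_obs();q=o['eef_rot'];R=Ro.from_quat([q[1],q[2],q[3],q[0]])
print('foot',o['eef_pos']+R.apply([0,0,.231]))
b=snap('side','s4')
cv2.imwrite('pics/c4.png',cv2.resize(b['pixels'][100:230,230:370,::-1],(560,520)))
```

```text
foot [ 0.49557499 -0.43051912  0.02252358]
```

View pics/c4.png

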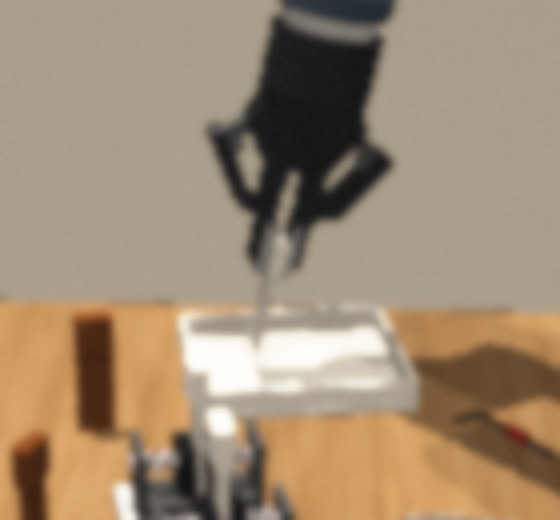

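The card hangs over the tray, leaning left (+x foot), with the foot still about 18 mm above the floor. I'll lower it and release.

Emit:
drive_tool --commands '[[[0,-0.03,0.15,0,0,0,255],[0,-0.03,0.14,0,0,0,255],[0,0,0,0,0,0,255],[0,0,0,0,0,0,255]]]'

```text
time_s: 14.0
eef_pos: [0.4472, -0.4353, 0.2318]
eef_rot: [0.069, 0.66, 0.744, 0.078]
wrist_force: [-0.5, 0.1, -0.0]
opening: 0.128
```

Emit:
drive_tool --commands '[[[0,0,0,0,0,0,150],[0,0,0,0,0,0,80],[0,0,0,0,0,0,0],[0,0,0,0,0,0,0],[0,0,0,0,0,0,0],[0,0,0,0,0,0,0],[0,0,0,0,0,0,0]]]'

```text
time_s: 14.7
eef_pos: [0.4473, -0.4355, 0.2324]
eef_rot: [0.069, 0.66, 0.744, 0.078]
wrist_force: [-0.8, 0.3, 0.3]
opening: 1.002
```

Emit:
drive_tool --commands '[[[0,0.04,-0.2,0,0,0,0],[0,0.04,-0.2,0,0,0,0],[0,0.06,-0.3,0,0,0,0],[0,0.08,-0.4,0,0,0,0],[0,0.1,-0.47,0,0,0,0],[0,0.1,-0.47,0,0,0,0],[0,0.1,-0.47,0,0,0,0],[0,0.1,-0.47,0,0,0,0],[0,0,0,0,0,0,0]]]'

```text
time_s: 15.6
eef_pos: [0.4474, -0.4364, 0.3907]
eef_rot: [0.074, 0.659, 0.744, 0.077]
wrist_force: [1.2, 0.7, 0.1]
opening: 1.003
```

Run:
```python
from h import *
b=snap('side','s5');c=snap('top','t5')
cv2.imwrite('pics/c5.png',np.hstack([cv2.resize(b['pixels'][150:290,240:350,::-1],(440,560)),cv2.resize(c['pixels'][200:300,300:365,::-1],(360,560))]))
```

```text
(no output)
```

View pics/c5.png

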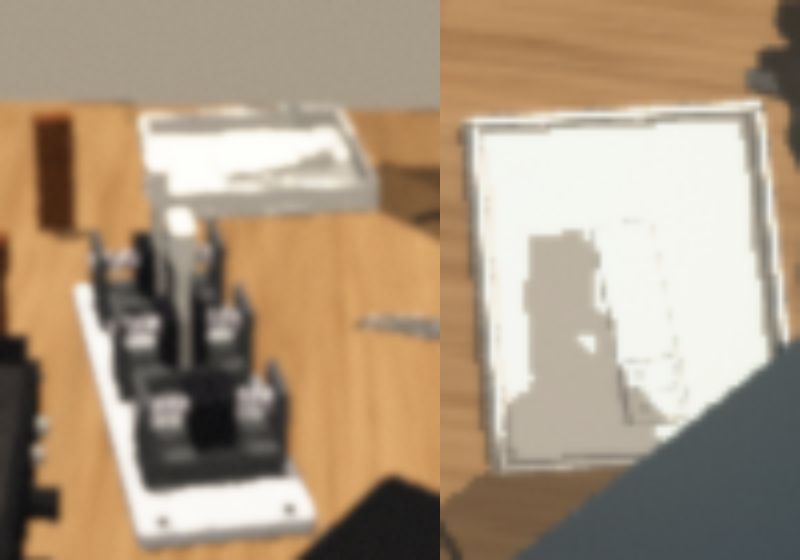

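The card lies flat inside the tray (faint outline from (600,220) to (685,425) of the crop), and the other two still stand in their clips. A last numerical check follows.

Run:
```python
from h import *
c0,c=dict(np.load('pics/t0.npz')),dict(np.load('pics/t5.npz')); W=world(c);W0=world(c0)
for u,v in((246,212),(211,216),(174,221)): 
    s=np.s_[v-2:v+3,u-3:u+4]; print(np.median(W0[s],(0,1)).round(4),np.median(W[s],(0,1)).round(4))
s=np.s_[215:295,300:368]; q=W[s]; m=(q[...,2]>.0085)&(q[...,2]<.1)&(abs(q[...,0]-.468)<.066)&(abs(q[...,1]+.4285)<.056)
p=q[m];print(len(p),p.min(0).round(3),p.max(0).round(3))
o=ctrl.get_obs();print(o['time_s'],o['wrist_force'])
```

```text
[ 0.547  -0.217   0.1154] [ 0.547  -0.217   0.1158]
[ 0.5384 -0.1415  0.1159] [ 0.5384 -0.1414  0.1151]
[ 0.5278 -0.0625  0.1151] [ 0.5341 -0.0531  0.0623]
348 [ 0.406 -0.478  0.009] [ 0.513 -0.377  0.02 ]
15.7 [-0.43159196  0.22121892 -0.71701173]
```

```bash
python3 -c "
from h import *
print(ctrl.hand_in())"
```

```text
the job is handed in; nothing more can be done
None
```

The card from the weak clip now lies flat in the white tray, and I handed the job in at 15.7 s.

- **Finding it:** I tugged the leftmost card first (the +y end of the rail). The pull never read more than 3.4 N and levelled off at about 2.8 N while the hand kept rising. That is slightly under the stated 3–6 N, so I checked by camera and saw the card itself sliding up. Since the first card slid, I did not tug the other two.
- **Push when gripping:** as the fingers closed on the tab they pushed the card down at about 6 N. I let that off before tugging.
- **Placing it:** I drew the card out, carried it over the other cards, leaned it about 12° and released it so that it fell inside the tray.
- **Last checks:** nothing in the tray rises above about 20 mm and the card's outline is inside the walls. The arm hid one corner of the tray in the top view. The other two card tops are within 1 mm of their starting height (about 115 mm), the left clip is empty, and the gripper is open and well clear.

No check failed.

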